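Refit the passed drive modules and bolt the dispenser cover

ROBOT

A 7-joint arm with a two-finger parallel gripper is mounted at the origin on the work surface. World frame = base frame: x ahead of the robot, y to its left, z up, the work surface at z = 0. Lengths are in mm, angles in rad, forces in N, time in s.
With the tool pointing down it reaches from about 400 to 875 mm from the base axis. Payload 4.4 kg.
Tool frame: the origin (TCP) lies between the finger pads; the fingertips stand 14 mm ahead of it and the grasp point (between the pads) lies 5 mm behind it; x points along the fingers, z is the direction in which the jaws open and shut, and the axes are right-handed (so a half turn about x gives the same grasp; the last joint's range is limited). The gripper opens to 85 mm and grips with 20 to 120 N. Pads are 22 mm wide; open, the fingers measure 114 mm over their backs; the gripper's body (76 mm by 85 mm) begins 54 mm behind the grasp point. The pads swing forward as they close: fully open they stand 13 mm farther back than shut.
Start: joints at [-1.32, 0.628, 0.038, 1.517, -0.027, 0.996, -0.02], TCP at [202.469, 617.676, 245.313] pointing down, gripper open.
Joint ranges: [-3.06, 3.06], [-0.37, 2.12], [-1.25, 1.32], [0.18, 2.47], [-1.1, 4.24], [0.23, 1.98], [-2.94, 2.94]. Speed limits (rad/s): [2.57, 2.57, 3.14, 3.14, 3.14, 3.14, 3.14].

INTERFACE

Orientations are given as a unit quaternion [w, x, y, z].
In Python, from bench import robot gives the robot as it stands. The module is installed in compiled form; this text tells all that it offers.
- The arm moves only by the tool send_rows, never from a script. Its argument "deltas" is a list of rows, each an object with "claw": the opening, from 0 (shut) to 1 (fully open); "offset": the shift along the world's x, y, z in cm, a list of three; "dr": the turn, a rotation vector about the world's x, y, z in rad, a list of three. A call has 1 to 12 rows; each row is the pose to reach, as a shift and turn from the pose commanded when the call began; what a row does not reach only later rows make up. A row lasts 1/8 s, in which the tool goes at most 62.5 mm and 10.7 degrees, less where a joint would pass 70% of its speed; a pose out of reach is approached as far as the arm can. A call with a gripper value outside its range is refused whole. The fingers move at their own pace and stop on an object; the grip force is fixed at half the most. Time passes only in rows, so rows that repeat a pose let the fingers close. It gives the time, the measured TCP pose, the force and the opening at its end, in the units of the state.
- robot.observe(): the state, without advancing time (a new reading comes with each control period).
- robot.get_image(name): name is "scene" or "top" or "wrist"; returns the picture (420x560x3 uint8, red, green, blue); there is no depth.
- robot.camera_info(name): a dict with "vfov" (degrees; the focal length in pixels is half the picture's height over the tangent of half this angle, whatever the lens; pixels are square), "cx", "cy" (the principal point, pixels), "k1" (the pictures are not rectified: a ray, as slopes to the right and down, at radius r is drawn at 1 + k1 r^2 times it, then the intrinsics apply), "extrinsics" (4x4, takes a point from world to camera coordinates). Camera axes: x right, y up, looking along -z (the intrinsics and any distortion apply to the point x, -y, -z); pixel columns grow to the right and rows downward; lengths in mm; the calibration is good to about 2 mm. A picture is of the moment at which its call begins: read the wrist's pose just before it. camera_info takes no time and is no camera call; for the wrist camera it gives the pose at the moment of the call.
- robot.sign_off(): hands the job in, once; it reports no verdict.
The state is a dict: "time_s": time; "joint_pos": joint angles; "qd": joint speeds; "effort": joint torques, N m; "position": TCP position; "tcp_rot": TCP orientation; "contact_force": force on the tool from outside, world axes, zero at the start; "wrist_torque": the same for the moment, N m; "finger_gap": finger opening in mm.
Only numpy, scipy, OpenCV 4.12 (cv2) and the standard library are available. Lean on these libraries where they do the work, as an engineer would, in place of code of your own. Each camera call takes 0.05 s, during which the arm holds its last target. There are 200 camera calls.

TASK

Draw the lock bolt of the dispenser casing fully back and slide its cover fully open; then lay every drive module with a round tag flat on the floor of the casing's compartment and every module with an X-shaped tag flat in the black reject tray. Finish by sliding the cover fully shut and pushing the bolt fully home, and leave the clear canister and the white bottle alone.

Things in the scene. Friction and masses are not known exactly. Their poses are not given: they have to be found in the camera images.
- compartment (a point): centre of the floor of the casing's compartment; x points to the rear (the way the cover opens), y left seen from the robot, z up. Floor 6 mm above the table, inside 160 (x) x 240 (y) mm, rim 75 mm above the table; in front a 55 mm deep ledge, behind a 165 mm long deck, both of rim height; the fixed casing is 252 mm wide
- cover (a joint): rust-brown sliding cover, a 4 mm plate over the compartment (top 81 mm above the table): 0 m fully shut, grows as it slides along the compartment's +x, 0.165 fully open, then its steel staple (15 mm wide, at the cover's middle) still overhangs the compartment to 54 mm behind its centre; slides with about 3 N and stays where left
- cover_grip (a point): middle of the cover's black pull fin: 14 (x) x 90 (y) x 40 mm high, standing on the cover 43 mm behind its front edge; the point is 20 mm above the cover's top, 101 mm above the table; axes as the compartment's
- bolt (a joint): lock bolt on the front ledge: 0 m fully home, its bar through the cover's staple so that the cover is held; grows as it is drawn along the compartment's +y, free of the staple from 0.028, 0.040 fully drawn; slides with about 2 N and stays where left. It enters the staple only while the cover is fully shut
- bolt_grip (a point): middle of the bolt's upright black knob: 24 (x) x 18 (y) x 40 mm high, from 90 to 130 mm above the table; the point is 110 mm above the table; axes as the compartment's; 55 mm in front of the cover's fin when the cover is shut
- tray_in (a point): centre of the inner floor of the low black reject tray, fixed; outside 170 x 170 x 30 mm high, walls 5 mm, floor 5 mm above the table; x and y along its sides
- good1_motor (a point): gearmotor module: flat grey gearbox 96 x 48 x 24 mm high, on it a dark motor block 44 (along x) x 26 (y) x 36 mm high; point: the block's centre, 42 mm above the underside, 24 mm from the module's middle towards -x; x points along it to the tag end, z up. On the gearbox, 26 mm from the middle towards +x, a flat white tag: a round disc 36 mm across (passed). May be absent
- good2_motor (a point): gearmotor module: flat grey gearbox 96 x 48 x 24 mm high, on it a dark motor block 44 (along x) x 26 (y) x 36 mm high; point: the block's centre, 42 mm above the underside, 24 mm from the module's middle towards -x; x points along it to the tag end, z up. On the gearbox, 26 mm from the middle towards +x, a flat white tag: a round disc 36 mm across (passed). May be absent
- good3_motor (a point): gearmotor module: flat grey gearbox 96 x 48 x 24 mm high, on it a dark motor block 44 (along x) x 26 (y) x 36 mm high; point: the block's centre, 42 mm above the underside, 24 mm from the module's middle towards -x; x points along it to the tag end, z up. On the gearbox, 26 mm from the middle towards +x, a flat white tag: a round disc 36 mm across (passed). May be absent
- bad1_motor (a point): gearmotor module: flat grey gearbox 96 x 48 x 24 mm high, on it a dark motor block 44 (along x) x 26 (y) x 36 mm high; point: the block's centre, 42 mm above the underside, 24 mm from the module's middle towards -x; x points along it to the tag end, z up. On the gearbox, 26 mm from the middle towards +x, a flat white tag: an X-shaped cross of two bars 44 x 9 mm (rejected). May be absent
- bad2_motor (a point): gearmotor module: flat grey gearbox 96 x 48 x 24 mm high, on it a dark motor block 44 (along x) x 26 (y) x 36 mm high; point: the block's centre, 42 mm above the underside, 24 mm from the module's middle towards -x; x points along it to the tag end, z up. On the gearbox, 26 mm from the middle towards +x, a flat white tag: an X-shaped cross of two bars 44 x 9 mm (rejected). May be absent
- good1: the same module, 0.2 to 0.4 kg, 60 mm high overall, its weight under the motor; origin at the middle of its underside, axes as its motor point
- good2: the same module, 0.2 to 0.4 kg, 60 mm high overall, its weight under the motor; origin at the middle of its underside, axes as its motor point
- good3: the same module, 0.2 to 0.4 kg, 60 mm high overall, its weight under the motor; origin at the middle of its underside, axes as its motor point
- bad1: the same module, 0.2 to 0.4 kg, 60 mm high overall, its weight under the motor; origin at the middle of its underside, axes as its motor point
- bad2: the same module, 0.2 to 0.4 kg, 60 mm high overall, its weight under the motor; origin at the middle of its underside, axes as its motor point
- canister_mid (a point): bystander: clear open canister 90 mm across, 130 mm high, standing at the far left; point half-way up
- descaler_mid (a point): bystander: white bottle 60 mm across, 160 mm high, standing at the near right; point half-way up
Not all that is in view belongs to the job. What is shaped like the bad1 but orange is not meant. Leave any orange look-alike of the good1 alone.

How it is judged:
By the outcome, as a careful person would: the job done as asked, in the order asked, and still so for the second after the job is handed in, with the robot touching nothing.
Of good1, good2, good3 only 2 to 3 are there at a start; the rules pass over those that are not, and their reading is None.
Of bad1, bad2 only 1 to 2 are there at a start; the rules pass over those that are not, and their reading is None.
At some moment in a run one of good1, good2, good3, bad1, bad2 may be knocked a few centimetres aside while the robot is not near it.
It also fails if it takes over 210 s, if anything falls off the work surface, if the arm or the gripper's body presses on something with over 40 N, if the wrist force passes 120 N, or if a joint passes its speed limit or range.

## Working session

There is one attempt and no reset: what is moved stays moved. The work goes in short steps, Python scripts to look and compute and a tool call to move; the robot and the scene stay as the last step left them, time stands still between calls to the robot, and variables do not carry over. Pictures are saved under pics/ and viewed, about 12 in all and at most 16, crops included, and the job is handed in when it is done.

Besides the shell and the picture viewer there is one more tool, called after ">>>" as name(argument=value, ...) on one line, values as JSON. send_rows: Moves the arm, as the interface text tells. Its arguments: {"type":"object","properties":{"deltas":{"type":"array","items":{"type":"object","properties":{"claw":{"type":"number"},"offset":{"type":"array","items":{"type":"number"}},"dr":{"type":"array","items":{"type":"number"}}}}}},"required":["deltas"]}

```bash
mkdir -p pics
cat > h.py <<'E'
import numpy as np, cv2
from bench import robot
def cam(n):
    c=robot.camera_info(n); c['E']=np.array(c['extrinsics']); c['f']=210/np.tan(np.radians(c['vfov'])/2); return c
def ray(c,u,v):
    d=np.array([(u-c['cx'])/c['f'],(v-c['cy'])/c['f']]); s=d.copy()
    for _ in range(30): s=d/(1+c['k1']*(s@s))
    R=c['E'][:3,:3]; return -R.T@c['E'][:3,3], R.T@np.array([s[0],-s[1],-1])
def onz(c,u,v,z):
    o,d=ray(c,u,v); return o+d*(z-o[2])/d[2]
def proj(c,p):
    q=c['E'][:3,:3]@np.array(p,float)+c['E'][:3,3]; s=np.array([q[0],-q[1]])/-q[2]
    s=s*(1+c['k1']*(s@s)); return s*c['f']+[c['cx'],c['cy']]
def snap(n,f):
    c=cam(n); im=cv2.cvtColor(robot.get_image(n),cv2.COLOR_RGB2BGR); cv2.imwrite('pics/'+f+'.png',im); return c,im
E
python3 - <<'E'
from h import *
for n in('top','scene','wrist'):
    c,im=snap(n,n+'0'); print(n,c['vfov'],c['cx'],c['cy'],c['k1'],c['E'].round(3).tolist())
s=robot.observe();print(s['position'],s['tcp_rot'],s['finger_gap'],s['time_s'])
E
```

```text
top 55.90901330877 270.81589104018053 208.9893271823913 -0.004877834183092469 [[0.024, -1.0, 0.019, -7.295], [0.992, 0.026, 0.121, -518.277], [-0.122, 0.016, 0.992, -1195.193], [0.0, 0.0, 0.0, 1.0]]
scene 49.433137675413334 273.4255350256092 206.99135441636062 -0.14499078501465854 [[0.18, 0.984, -0.003, -103.882], [-0.847, 0.157, 0.508, 379.099], [0.5, -0.089, 0.861, -1598.469], [0.0, 0.0, 0.0, 1.0]]
wrist 70.95066606614155 275.39360896691994 213.90988918817982 0.015602594106201522 [[0.311, 0.95, -0.002, -647.943], [-0.916, 0.299, -0.266, 35.183], [-0.253, 0.085, 0.964, -380.371], [0.0, 0.0, 0.0, 1.0]]
[202.30965357 617.23467085 244.58816705] [ 0.57217369 -0.41519961  0.57302056  0.41457687] 85.6763363026391 0.15
```

View pics/top0.png

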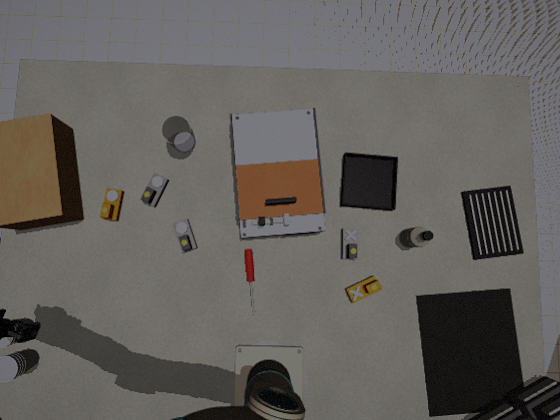

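View pics/scene0.png

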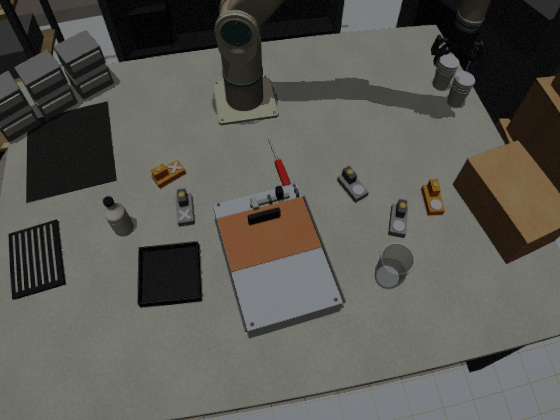

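The top view shows the casing at about (280,175), with the fin at (281,201) and the knob at (264,221). The tray is at (369,181). Round-tag modules are at (155,190) and (185,235), and one X-tag module is at (349,243). The orange look-alikes are at (112,205) and (363,289). Next I'll measure with colour masks.

Run:
```python
from h import *
c=cam('top'); im=cv2.imread('pics/top0.png'); hsv=cv2.cvtColor(im,cv2.COLOR_BGR2HSV)
def blobs(m,lo,hi,z,name,roi):
    mm=np.zeros_like(m); x0,y0,x1,y1=roi; mm[y0:y1,x0:x1]=m[y0:y1,x0:x1]
    for k in cv2.findContours(mm,cv2.RETR_EXTERNAL,cv2.CHAIN_APPROX_NONE)[0]:
        a=cv2.contourArea(k)
        if lo<a<hi:
            P=np.array([onz(c,*p[0],z)[:2] for p in k],np.float32); r=cv2.minAreaRect(P)
            print(name,a,'c',np.round(r[0],1),'sz',np.round(r[1],1),'ang',round(r[2],1), 'px',k.mean(0)[0].round())
rust=cv2.inRange(hsv,(3,120,60),(18,255,255)); blobs(rust,1000,9e9,81,'cover',(220,100,340,250))
dark=cv2.inRange(hsv,(0,0,0),(179,255,60)); blobs(dark,1000,9e9,30,'tray',(330,140,405,220))
blobs(dark,60,2000,121,'fin',(255,190,305,212)); blobs(dark,30,900,130,'knob',(245,212,285,232))
wh=cv2.inRange(hsv,(0,0,165),(179,40,255))
for n,r in (('g1',(135,165,175,212)),('g2',(170,212,205,258)),('b',(335,222,365,265))): blobs(wh,15,900,24,n+'tag',r); blobs(dark,20,900,60,n+'blk',r)
S=cv2.resize(im[160:262,135:375],None,fx=3.3,fy=3.3,interpolation=cv2.INTER_CUBIC); cv2.imwrite('pics/crop1.png',S)
```

```text
cover 4303.0 c [573.3 -16.8] sz [163.3 249.8] ang 6.2 px [279. 189.]
tray 2901.5 c [ 614.8 -299.2] sz [176.  174.1] ang 86.3 px [369. 182.]
fin 141.5 c [531.5 -18.6] sz [16.9 87.7] ang 6.3 px [280. 201.]
knob 44.5 c [471.2  34.6] sz [22.8 17. ] ang 1.5 px [261. 221.]
g1blk 76.0 c [545.6 377.3] sz [31.5 45.8] ang 67.1 px [148. 196.]
g1blk 29.0 c [554.9 339.9] sz [ 5.5 89. ] ang 66.8 px [161. 193.]
g2blk 55.0 c [405.6 257.9] sz [47.8 28. ] ang 21.2 px [186. 243.]
bblk 54.5 c [ 394.3 -237.1] sz [41.8 30.5] ang 1.4 px [350. 252.]
bblk 29.0 c [ 416.2 -208.7] sz [87.  3.] ang 0.2 px [342. 244.]
```

View pics/crop1.png

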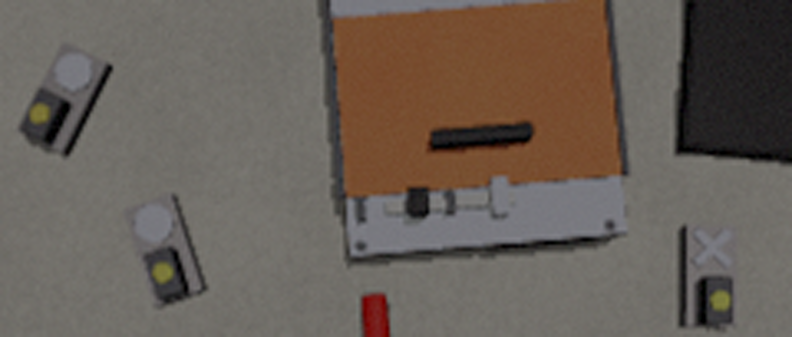

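```bash
cat >> h.py <<'E'
from scipy.spatial.transform import Rotation as Ro
def go(x,y,z,jaw):
    s=robot.observe(); p=s['position']; q=s['tcp_rot']; R=Ro.from_quat([q[1],q[2],q[3],q[0]]).as_matrix()
    cur=np.arctan2(R[1,2],R[0,2]); d=(np.radians(jaw)-cur+np.pi/2)%np.pi-np.pi/2
    # full correction to tool-down too
    zz=np.array([np.cos(cur+d),np.sin(cur+d),0]); xx=np.array([0,0,-1.]); T=np.c_[xx,np.cross(zz,xx),zz]
    print('offset cm',((np.array([x,y,z])-p)/10).round(2),'dr',Ro.from_matrix(T@R.T).as_rotvec().round(3),'jawnow',round(np.degrees(cur),1),'q7',round(s['joint_pos'][6],2))
E
python3 - <<'E'
from h import *
c=cam('top')
for n,t,b in(('g1',(157.1,181.8),(545.6,377.3)),('g2',(181.4,227.3),(405.6,257.9)),('b',(351.1,234.8),(394.3,-237.1))):
    p=onz(c,*t,24)[:2]; d=p-b; print(n,p.round(1),'len',np.hypot(*d).round(1),'yaw',np.degrees(np.arctan2(d[1],d[0])).round(1))
a=np.radians(6.2); ex=np.array([np.cos(a),np.sin(a)]); ey=np.array([-ex[1],ex[0]])
print('comp',np.array([531.5,-18.6])+40*ex, 'ex',ex)
go(471,35,180,96.2)
E
```

```text
g1 [595.4 363.7] len 51.7 yaw -15.3
g2 [454.9 280.6] len 54.3 yaw 24.7
b [ 445.1 -245.7] len 51.5 yaw -9.6
comp [571.26603856 -14.28002577] ex [0.99415096 0.10799936]
offset cm [ 26.87 -58.22  -6.46] dr [ 0.001 -0.     0.425] jawnow 71.9 q7 -0.02
```

>>> send_rows(deltas=[{"claw": 1,"offset": [5,-6,0],"dr": [0,0,0.1]},{"claw": 1,"offset": [9,-12,0],"dr": [0,0,0.2]},{"claw": 1,"offset": [13,-18,0],"dr": [0,0,0.3]},{"claw": 0.8,"offset": [17,-24,0],"dr": [0,0,0.4]},{"claw": 0.7,"offset": [20,-30,0],"dr": [0,0,0.425]},{"claw": 0.6,"offset": [22,-36,0],"dr": [0,0,0.425]},{"claw": 0.6,"offset": [24,-42,0],"dr": [0,0,0.425]},{"claw": 0.6,"offset": [25,-48,0],"dr": [0,0,0.425]},{"claw": 0.6,"offset": [26,-54,0],"dr": [0,0,0.425]},{"claw": 0.6,"offset": [26.9,-58.2,0],"dr": [0,0,0.425]},{"claw": 0.6,"offset": [26.9,-58.2,0],"dr": [0,0,0.425]},{"claw": 0.6,"offset": [26.9,-58.2,0],"dr": [0,0,0.425]}])

```text
time_s: 1.65
position: [471.6, 33.2, 245.2]
tcp_rot: [-0.473, 0.525, -0.474, -0.525]
contact_force: [-0.6, 1.0, -0.8]
finger_gap: 51.3
```

Run:
```python
from h import *
c,im=snap('wrist','w1'); s=robot.observe(); print(s['position'].round(1) if hasattr(s['position'],'round') else s['position'],s['finger_gap'],s['time_s'],c['E'].round(3).tolist())
for p in ((471,35,130),(531.5,-18.6,121)): print(proj(c,p))
go(471,35,115,96.2)
```

```text
[471.4  35.3 245.2] 51.06265806766505 1.7 [[-0.104, 0.995, -0.001, 16.852], [-0.959, -0.1, -0.266, 489.562], [-0.265, -0.027, 0.964, -254.253], [0.0, 0.0, 0.0, 1.0]]
[278.55627604 214.0234389 ]
[215.03324318 267.37097879]
offset cm [ -0.04  -0.03 -13.02] dr [-0.    -0.     0.002] jawnow 96.1 q7 1.52
```

View pics/w1.png

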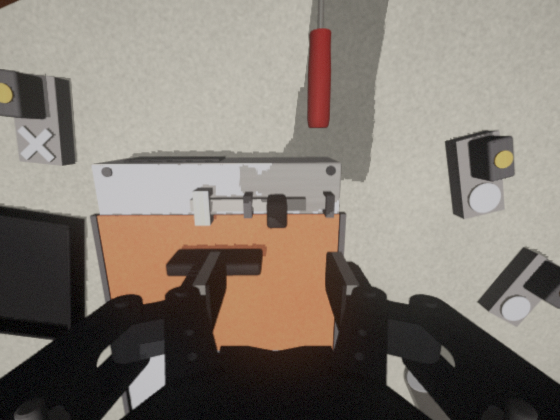

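The wrist view shows the knob at (277,212) and the fin at (215,263), both within about 2 px of prediction. I'll descend and grip the knob.

>>> send_rows(deltas=[{"claw": 0.55,"offset": [0,0,-5],"dr": [0,0,0]},{"claw": 0.55,"offset": [0,0,-9],"dr": [0,0,0]},{"claw": 0.55,"offset": [0,0,-12.7],"dr": [0,0,0]},{"claw": 0.55,"offset": [0,0,-12.7],"dr": [0,0,0]},{"claw": 0,"offset": [0,0,-12.7],"dr": [0,0,0]},{"claw": 0,"offset": [0,0,-12.7],"dr": [0,0,0]},{"claw": 0,"offset": [0,0,-12.7],"dr": [0,0,0]},{"claw": 0,"offset": [0,0,-12.7],"dr": [0,0,0]},{"claw": 0,"offset": [0,0,-12.7],"dr": [0,0,0]}])

```text
time_s: 2.82
position: [472.4, 36.2, 119.9]
tcp_rot: [-0.473, 0.527, -0.471, -0.526]
contact_force: [-1.1, 2.0, 8.1]
finger_gap: 17.0
```

>>> send_rows(deltas=[{"claw": 0,"offset": [-0.11,1,0],"dr": [0,0,0]},{"claw": 0,"offset": [-0.22,2,0],"dr": [0,0,0]},{"claw": 0,"offset": [-0.32,3,0],"dr": [0,0,0]},{"claw": 0,"offset": [-0.43,4,0],"dr": [0,0,0]},{"claw": 0,"offset": [-0.45,4.2,0],"dr": [0,0,0]},{"claw": 0,"offset": [-0.46,4.3,0],"dr": [0,0,0]},{"claw": 0,"offset": [-0.46,4.3,0],"dr": [0,0,0]}])

```text
time_s: 3.7
position: [468.8, 69.8, 119.8]
tcp_rot: [-0.472, 0.528, -0.476, -0.522]
contact_force: [3.4, -23.5, 8.9]
finger_gap: 16.7
```

>>> send_rows(deltas=[{"claw": 0,"offset": [0,0,0],"dr": [0,0,0]},{"claw": 0,"offset": [0,0,0],"dr": [0,0,0]},{"claw": 0,"offset": [0,0,0],"dr": [0,0,0]}])

```text
time_s: 4.08
position: [468.7, 69.8, 119.8]
tcp_rot: [-0.472, 0.528, -0.476, -0.522]
contact_force: [2.9, -24.0, 7.4]
finger_gap: 16.8
```

Run:
```python
from h import *
c,im=snap('wrist','w2'); cv2.imwrite('pics/w2c.png',cv2.resize(im[120:320,80:400],None,fx=2.4,fy=2.4))
s=robot.observe(); print(s['position'],s['contact_force'])
```

```text
[468.74557173  69.83281773 119.83995486] [  2.87966818 -23.69099625   7.92562571]
```

View pics/w2c.png

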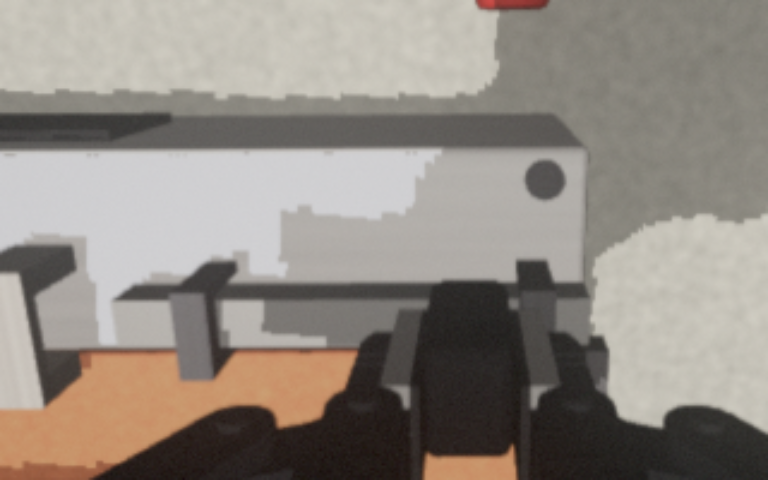

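The left finger is jammed on the end bracket. The bar is free of the staple but not fully drawn. I'll release and push the knob from its -y side with the fingers shut.

>>> send_rows(deltas=[{"claw": 0.27,"offset": [0,-0.5,0],"dr": [0,0,0]},{"claw": 0.27,"offset": [0,-0.7,0],"dr": [0,0,0]},{"claw": 0.27,"offset": [0,-0.7,2],"dr": [0,0,0]},{"claw": 0.2,"offset": [0,-0.7,5],"dr": [0,0,0]},{"claw": 0,"offset": [0.5,-5.3,5],"dr": [0,0,0]},{"claw": 0,"offset": [0.5,-5.3,5],"dr": [0,0,0]},{"claw": 0,"offset": [0.5,-5.3,3],"dr": [0,0,0]},{"claw": 0,"offset": [0.5,-5.3,0],"dr": [0,0,0]},{"claw": 0,"offset": [0.5,-5.3,0],"dr": [0,0,0]}])

```text
time_s: 5.25
position: [470.2, 26.9, 116.9]
tcp_rot: [0.471, -0.525, 0.473, 0.528]
contact_force: [0.8, -0.3, 0.2]
finger_gap: 0.1
```

>>> send_rows(deltas=[{"claw": 0,"offset": [-0.1,0.8,0],"dr": [0,0,0]},{"claw": 0,"offset": [-0.2,1.6,0],"dr": [0,0,0]},{"claw": 0,"offset": [-0.22,2.0,0],"dr": [0,0,0]},{"claw": 0,"offset": [-0.22,2.0,0],"dr": [0,0,0]}])

```text
time_s: 5.75
position: [469.9, 46.0, 118.8]
tcp_rot: [-0.472, 0.527, -0.472, -0.526]
contact_force: [-0.1, -0.9, -0.6]
finger_gap: 0.4
```

>>> send_rows(deltas=[{"claw": 0,"offset": [-0.04,0.4,0],"dr": [0,0,0]},{"claw": 0,"offset": [-0.08,0.8,0],"dr": [0,0,0]},{"claw": 0,"offset": [-0.08,0.8,0],"dr": [0,0,0]}])

```text
time_s: 6.12
position: [469.6, 47.0, 118.7]
tcp_rot: [-0.472, 0.527, -0.476, -0.523]
contact_force: [1.8, -15.9, 3.0]
finger_gap: -0.3
```

>>> send_rows(deltas=[{"claw": 0,"offset": [-0.04,0.4,0],"dr": [0,0,0]},{"claw": 0,"offset": [-0.07,0.6,0],"dr": [0,0,0]},{"claw": 0,"offset": [-0.07,0.6,0],"dr": [0,0,0]}])

```text
time_s: 6.5
position: [469.6, 47.4, 118.7]
tcp_rot: [-0.472, 0.527, -0.478, -0.52]
contact_force: [5.0, -31.4, 3.2]
finger_gap: 0.1
```

>>> send_rows(deltas=[{"claw": 0,"offset": [0,-2,0],"dr": [0,0,0]},{"claw": 0,"offset": [0,-2,5],"dr": [0,0,0]},{"claw": 0.3,"offset": [0,-3,10],"dr": [0,0,0]},{"claw": 0.4,"offset": [0,-3,13],"dr": [0,0,0]},{"claw": 0.4,"offset": [0,-3,13],"dr": [0,0,0]}])

```text
time_s: 7.12
position: [469.6, 29.8, 250.5]
tcp_rot: [-0.474, 0.527, -0.471, -0.525]
contact_force: [-0.2, 0.1, -1.1]
finger_gap: 34.5
```

Run:
```python
from h import *
c,im=snap('wrist','w3'); cv2.imwrite('pics/w3c.png',cv2.resize(im[140:300,80:400],None,fx=2.4,fy=2.4))
for t in (34,40): print(t,proj(c,np.array([471,35,130])+t*np.array([-.108,.994,0])))
```

```text
34 [320.40042689 214.25163823]
40 [327.20543264 214.25279869]
```

View pics/w3c.png

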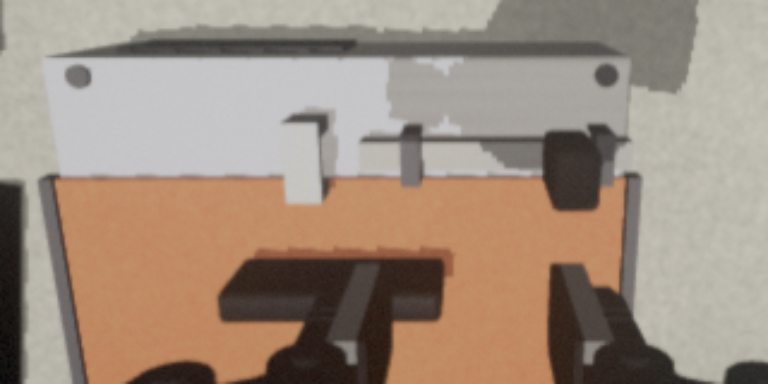

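The knob stops hard at about 34 mm from where it started. The 31 N push confirmed the stop, and the bar end clears the staple by about 13 mm. So the bolt is fully drawn and must have started a few mm off home. Next is the fin.

Run:
```python
from h import *
go(531.5,-18.6,106,6.2)
c=cam('wrist'); print(proj(c,(531.5,-18.6,121)))
```

```text
offset cm [  6.3   -4.84 -14.3 ] dr [ 1.000e-03  2.000e-03 -1.571e+00] jawnow 96.2 q7 1.54
[218.72120813 268.37629742]
```

>>> send_rows(deltas=[{"claw": 0.4,"offset": [1,-1,0],"dr": [0,0,-0.18]},{"claw": 0.4,"offset": [2,-2,0],"dr": [0,0,-0.36]},{"claw": 0.4,"offset": [3,-3,0],"dr": [0,0,-0.54]},{"claw": 0.4,"offset": [4,-4,0],"dr": [0,0,-0.72]},{"claw": 0.4,"offset": [6.3,-4.8,0],"dr": [0,0,-0.9]},{"claw": 0.4,"offset": [6.3,-4.8,0],"dr": [0,0,-1.08]},{"claw": 0.4,"offset": [6.3,-4.8,0],"dr": [0,0,-1.26]},{"claw": 0.4,"offset": [6.3,-4.8,0],"dr": [0,0,-1.44]},{"claw": 0.4,"offset": [6.3,-4.8,-3],"dr": [0,0,-1.571]},{"claw": 0.4,"offset": [6.3,-4.8,-8],"dr": [0,0,-1.571]},{"claw": 0.4,"offset": [6.3,-4.8,-12],"dr": [0,0,-1.571]},{"claw": 0.4,"offset": [6.3,-4.8,-14.2],"dr": [0,0,-1.571]}])

```text
time_s: 8.68
position: [528.5, -18.1, 102.6]
tcp_rot: [0.704, -0.038, 0.708, 0.038]
contact_force: [0.3, 0.2, -0.5]
finger_gap: 34.0
```

>>> send_rows(deltas=[{"claw": 0.4,"offset": [0,0,0],"dr": [0,0,0]},{"claw": 0,"offset": [0,0,0],"dr": [0,0,0]},{"claw": 0,"offset": [0,0,0],"dr": [0,0,0]},{"claw": 0,"offset": [0,0,0],"dr": [0,0,0]},{"claw": 0,"offset": [0,0,0],"dr": [0,0,0]}])

```text
time_s: 9.3
position: [534.3, -18.2, 107.0]
tcp_rot: [0.708, -0.039, 0.704, 0.038]
contact_force: [7.4, -0.2, -11.5]
finger_gap: 13.1
```

>>> send_rows(deltas=[{"claw": 0,"offset": [2,0.22,0],"dr": [0,0,0]},{"claw": 0,"offset": [4,0.43,0],"dr": [0,0,0]},{"claw": 0,"offset": [6,0.65,0],"dr": [0,0,0]},{"claw": 0,"offset": [8,0.87,0],"dr": [0,0,0]},{"claw": 0,"offset": [10,1.09,0],"dr": [0,0,0]},{"claw": 0,"offset": [12,1.3,0],"dr": [0,0,0]},{"claw": 0,"offset": [14,1.52,0],"dr": [0,0,0]},{"claw": 0,"offset": [15.5,1.68,0],"dr": [0,0,0]},{"claw": 0,"offset": [16.4,1.78,0],"dr": [0,0,0]},{"claw": 0,"offset": [16.7,1.81,0],"dr": [0,0,0]},{"claw": 0,"offset": [16.7,1.81,0],"dr": [0,0,0]}])

```text
time_s: 10.68
position: [698.4, -0.0, 107.0]
tcp_rot: [0.706, -0.038, 0.706, 0.038]
contact_force: [-1.7, 1.1, 3.3]
finger_gap: 13.0
```

>>> send_rows(deltas=[{"claw": 0,"offset": [0.3,0.03,0],"dr": [0,0,0]},{"claw": 0,"offset": [0.5,0.05,0],"dr": [0,0,0]},{"claw": 0,"offset": [0.5,0.05,0],"dr": [0,0,0]}])

```text
time_s: 11.05
position: [698.5, -0.0, 107.0]
tcp_rot: [0.703, -0.037, 0.709, 0.038]
contact_force: [-14.7, 1.0, 13.0]
finger_gap: 13.0
```

>>> send_rows(deltas=[{"claw": 0.4,"offset": [-0.4,0,0],"dr": [0,0,0]},{"claw": 0.4,"offset": [-0.4,0,0],"dr": [0,0,0]},{"claw": 0.4,"offset": [-0.4,0,4],"dr": [0,0,0]},{"claw": 0.6,"offset": [-0.4,0,9],"dr": [0,0,0]},{"claw": 0.8,"offset": [-0.4,0,13.5],"dr": [0,0,0]}])

```text
time_s: 11.68
position: [700.0, 0.2, 243.1]
tcp_rot: [0.707, -0.038, 0.705, 0.038]
contact_force: [0.7, -0.4, 0.0]
finger_gap: 67.0
```

Run:
```python
from h import *
go(405.6,257.9,245,113); go(460,310,245,113)
```

```text
offset cm [-29.44  25.77   0.19] dr [ 0.002  0.002 -1.277] jawnow 6.2 q7 0.3
offset cm [-24.    30.98   0.19] dr [ 0.002  0.002 -1.277] jawnow 6.2 q7 0.3
```

>>> send_rows(deltas=[{"claw": 1,"offset": [-4,3.5,0],"dr": [0,0,-0.16]},{"claw": 1,"offset": [-8,7,0],"dr": [0,0,-0.32]},{"claw": 1,"offset": [-12,10.5,0],"dr": [0,0,-0.48]},{"claw": 1,"offset": [-16,14,0],"dr": [0,0,-0.64]},{"claw": 1,"offset": [-20,17.5,0],"dr": [0,0,-0.8]},{"claw": 1,"offset": [-24,21,0],"dr": [0,0,-0.96]},{"claw": 1,"offset": [-27,23.7,0],"dr": [0,0,-1.12]},{"claw": 1,"offset": [-29.4,25.8,0],"dr": [0,0,-1.277]},{"claw": 1,"offset": [-29.4,25.8,0.2],"dr": [0,0,-1.277]},{"claw": 1,"offset": [-29.4,25.8,0.2],"dr": [0,0,-1.277]}])

```text
time_s: 12.92
position: [406.3, 258.2, 243.8]
tcp_rot: [0.591, 0.39, 0.589, -0.389]
contact_force: [0.0, -0.8, 1.0]
finger_gap: 85.2
```

Run:
```python
from h import *
c,im=snap('wrist','w4')
print(robot.observe()['position'],robot.observe()['joint_pos'][6])
print(proj(c,(405.6,257.9,60)),proj(c,(454.9,280.6,24)))
```

```text
[406.50806359 257.70502042 243.73396122] -1.2516264820456544
[274.71793747 196.80351966] [273.43175256 144.29664387]
```

View pics/w4.png

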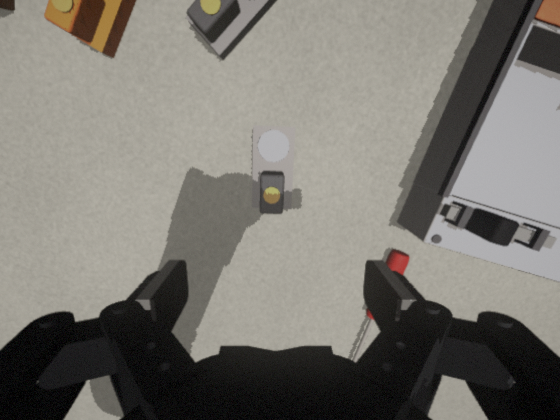

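>>> send_rows(deltas=[{"claw": 1,"offset": [0,0,-5],"dr": [0,0,0]},{"claw": 0.8,"offset": [0,0,-10],"dr": [0,0,0]},{"claw": 0.7,"offset": [0,0,-15],"dr": [0,0,0]},{"claw": 0.7,"offset": [0,0,-19],"dr": [0,0,0]},{"claw": 0.7,"offset": [0,0,-19.9],"dr": [0,0,0]},{"claw": 0.7,"offset": [0,0,-19.9],"dr": [0,0,0]},{"claw": 0,"offset": [0,0,-19.9],"dr": [0,0,0]},{"claw": 0,"offset": [0,0,-19.9],"dr": [0,0,0]},{"claw": 0,"offset": [0,0,-19.9],"dr": [0,0,0]},{"claw": 0,"offset": [0,0,-19.9],"dr": [0,0,0]},{"claw": 0,"offset": [0,0,-19.9],"dr": [0,0,0]}])

```text
time_s: 14.35
position: [405.7, 259.2, 45.8]
tcp_rot: [0.59, 0.391, 0.59, -0.389]
contact_force: [-0.4, 0.8, 5.4]
finger_gap: 25.1
```

>>> send_rows(deltas=[{"claw": 0,"offset": [0,0,2],"dr": [0,0,0]},{"claw": 0,"offset": [0,0,5],"dr": [0,0,0]},{"claw": 0,"offset": [0,0,10],"dr": [0,0,0]},{"claw": 0,"offset": [0,0,15],"dr": [0,0,0]},{"claw": 0,"offset": [0,0,20],"dr": [0,0,0]}])

```text
time_s: 14.98
position: [404.3, 258.2, 246.2]
tcp_rot: [0.59, 0.39, 0.59, -0.39]
contact_force: [0.1, 1.8, -3.5]
finger_gap: 24.9
```

Run:
```python
from h import *
a=np.radians(6.33); ex=np.array([np.cos(a),np.sin(a)]); ey=np.array([-ex[1],ex[0]]); C=np.array([574,-13.7])
for ly in(65,-65):
  for sg in (1,-1):
    p=C+ly*ey-sg*24*ex; print(ly,sg,p.round(1)); go(*p,150,96.3)
```

```text
65 1 [543.   48.3]
offset cm [ 13.86 -21.    -9.62] dr [-0.    -0.    -0.292] jawnow -67.0 q7 -1.24
65 -1 [590.7  53.5]
offset cm [ 18.63 -20.47  -9.62] dr [-0.    -0.    -0.292] jawnow -67.0 q7 -1.24
-65 1 [557.3 -80.9]
offset cm [ 15.3  -33.92  -9.62] dr [-0.    -0.    -0.292] jawnow -67.0 q7 -1.24
-65 -1 [605.  -75.7]
offset cm [ 20.07 -33.39  -9.62] dr [-0.    -0.    -0.292] jawnow -67.0 q7 -1.24
```

>>> send_rows(deltas=[{"claw": 0,"offset": [2.5,-3.5,0],"dr": [0,0,-0.05]},{"claw": 0,"offset": [5,-7,0],"dr": [0,0,-0.1]},{"claw": 0,"offset": [7.5,-10.5,0],"dr": [0,0,-0.15]},{"claw": 0,"offset": [10,-14,0],"dr": [0,0,-0.2]},{"claw": 0,"offset": [12.5,-17.5,0],"dr": [0,0,-0.25]},{"claw": 0,"offset": [14.9,-20.9,0],"dr": [0,0,-0.29]},{"claw": 0,"offset": [14.9,-20.9,-2],"dr": [0,0,-0.29]},{"claw": 0,"offset": [14.9,-20.9,-7],"dr": [0,0,-0.29]},{"claw": 0,"offset": [14.9,-20.9,-12],"dr": [0,0,-0.29]},{"claw": 0,"offset": [14.9,-20.9,-16.5],"dr": [0,0,-0.29]},{"claw": 0,"offset": [14.9,-20.9,-18.5],"dr": [0,0,-0.29]},{"claw": 0,"offset": [14.9,-20.9,-19.2],"dr": [0,0,-0.29]}])

```text
time_s: 16.48
position: [553.0, 49.6, 51.7]
tcp_rot: [0.527, 0.471, 0.528, -0.472]
contact_force: [-16.0, 1.5, 58.1]
finger_gap: 25.5
```

>>> send_rows(deltas=[{"claw": 0,"offset": [0,0,0],"dr": [0,0,0]},{"claw": 0,"offset": [0,0,0],"dr": [0,0,0]}])

```text
time_s: 16.73
position: [554.9, 49.4, 53.3]
tcp_rot: [0.528, 0.472, 0.527, -0.471]
contact_force: [0.3, 0.1, -2.5]
finger_gap: 25.1
```

>>> send_rows(deltas=[{"claw": 0.3,"offset": [0,0,0],"dr": [0,0,0]},{"claw": 0.55,"offset": [0,0,0],"dr": [0,0,0]},{"claw": 0.55,"offset": [0,0,0],"dr": [0,0,0]},{"claw": 0.55,"offset": [0,0,3],"dr": [0,0,0]},{"claw": 0.55,"offset": [0,0,8],"dr": [0,0,0]},{"claw": 0.7,"offset": [0,0,14],"dr": [0,0,0]},{"claw": 1,"offset": [0,0,20],"dr": [0,0,0]}])

```text
time_s: 17.6
position: [554.0, 49.2, 254.3]
tcp_rot: [0.527, 0.471, 0.527, -0.471]
contact_force: [1.1, -0.0, 0.9]
finger_gap: 75.9
```

```bash
cat >> h.py <<'E'
def spot(c,im,near,z,lo=(20,100,90),hi=(35,255,255),rad=40,amin=20):
    m=cv2.inRange(cv2.cvtColor(im,cv2.COLOR_BGR2HSV),lo,hi); k=np.zeros_like(m); cv2.circle(k,tuple(int(v) for v in near),rad,255,-1)
    n,_,st,ce=cv2.connectedComponentsWithStats(m&k); 
    return [(ce[i].round(1),st[i,4],onz(c,*ce[i],z).round(1)) for i in range(1,n) if st[i,4]>=amin]
E
python3 - <<'E'
from h import *
go(545.6,377.3,245,71)
c,im=snap('top','top1')
for b in((545.6,377.3,60),(394.3,-237.1,60)): print(spot(c,im,proj(c,b),60,rad=15,amin=4))
c,im=snap('wrist','w5')
print(spot(c,im,proj(c,(555,49,66)),66,rad=40))
E
```

```text
offset cm [-0.84 32.81 -0.93] dr [ 0.     0.    -0.443] jawnow -83.6 q7 -1.04
[(array([146.5, 193.9]), np.int32(27), array([550.8, 383.5,  60. ]))]
[(array([352.9, 250.6]), np.int32(26), array([ 395.6, -243.2,   60. ]))]
[(array([272.5, 202.2]), np.int32(22), array([550.4,  49.1,  66. ]))]
```

View pics/w5.png

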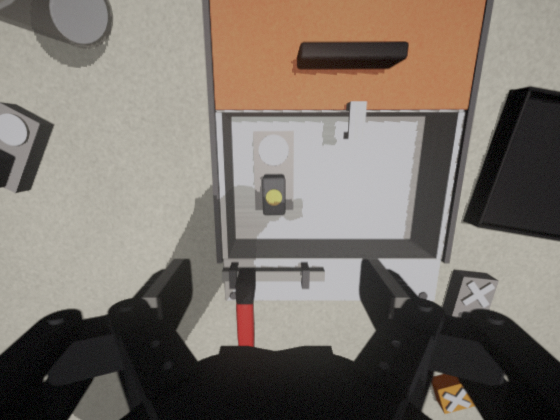

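The picture shows module 1 flat in the compartment at (273,175), with the cover open. Now the second round-tag module.

>>> send_rows(deltas=[{"claw": 1,"offset": [0,4,0],"dr": [0,0,-0.06]},{"claw": 1,"offset": [0,8,0],"dr": [0,0,-0.12]},{"claw": 1,"offset": [0,12,0],"dr": [0,0,-0.18]},{"claw": 1,"offset": [0,16,0],"dr": [0,0,-0.24]},{"claw": 1,"offset": [0,20,0],"dr": [0,0,-0.3]},{"claw": 1,"offset": [0,24,0],"dr": [0,0,-0.36]},{"claw": 1,"offset": [-0.2,28,0],"dr": [0,0,-0.4]},{"claw": 1,"offset": [-0.4,32,0],"dr": [0,0,-0.44]},{"claw": 1,"offset": [-0.5,33.2,-0.9],"dr": [0,0,-0.44]},{"claw": 1,"offset": [-0.5,33.2,-0.9],"dr": [0,0,-0.44]}])

```text
time_s: 18.95
position: [548.2, 381.2, 241.7]
tcp_rot: [-0.412, -0.574, -0.412, 0.576]
contact_force: [-0.5, 0.5, -0.1]
finger_gap: 85.3
```

Run:
```python
from h import *
c,im=snap('wrist','w6'); print(robot.observe()['position'])
a=spot(c,im,proj(c,(549,381,60)),60,rad=60); print(a)
t=proj(c,(549+50*np.cos(np.radians(-19)),381+50*np.sin(np.radians(-19)),24)); print(t)
b=spot(c,im,t,24,(0,0,165),(179,40,255),30,100); print(b)
for q in b: d=q[2]-a[0][2]; print(np.hypot(*d[:2]),np.degrees(np.arctan2(d[1],d[0])))
```

```text
[548.98034918 379.74120283 242.59639598]
[(array([271.2, 197.6]), np.int32(106), array([548. , 384.4,  60. ]))]
[274.07223485 146.62980642]
[(array([274.1, 140.9]), np.int32(1903), array([602.3, 362.7,  24. ]))]
58.475464940434584 -21.783214574447378
```

>>> send_rows(deltas=[{"claw": 1,"offset": [-0.2,0.3,-5],"dr": [0,0,-0.05]},{"claw": 0.8,"offset": [-0.2,0.3,-10],"dr": [0,0,-0.05]},{"claw": 0.7,"offset": [-0.2,0.3,-15],"dr": [0,0,-0.05]},{"claw": 0.7,"offset": [-0.2,0.3,-18.5],"dr": [0,0,-0.05]},{"claw": 0.7,"offset": [-0.2,0.3,-19.7],"dr": [0,0,-0.05]},{"claw": 0.7,"offset": [-0.2,0.3,-19.7],"dr": [0,0,-0.05]},{"claw": 0,"offset": [-0.2,0.3,-19.7],"dr": [0,0,-0.05]},{"claw": 0,"offset": [-0.2,0.3,-19.7],"dr": [0,0,-0.05]},{"claw": 0,"offset": [-0.2,0.3,-19.7],"dr": [0,0,-0.05]},{"claw": 0,"offset": [-0.2,0.3,-19.7],"dr": [0,0,-0.05]},{"claw": 0,"offset": [-0.2,0.3,-19.7],"dr": [0,0,-0.05]}])

```text
time_s: 20.38
position: [548.3, 384.6, 48.2]
tcp_rot: [0.397, 0.586, 0.397, -0.584]
contact_force: [-0.3, -0.2, 7.3]
finger_gap: 25.4
```

>>> send_rows(deltas=[{"claw": 0,"offset": [0,0,2],"dr": [0,0,0]},{"claw": 0,"offset": [0,0,5],"dr": [0,0,0]},{"claw": 0,"offset": [0,0,10],"dr": [0,0,0]},{"claw": 0,"offset": [0,0,15],"dr": [0,0,0]},{"claw": 0,"offset": [0,0,20],"dr": [0,0,0]}])

```text
time_s: 21.0
position: [546.5, 384.1, 248.5]
tcp_rot: [-0.397, -0.585, -0.397, 0.585]
contact_force: [0.9, 0.9, -3.1]
finger_gap: 25.2
```

Run:
```python
from h import *
c,im=snap('wrist','w7')
a=np.radians(6.33); ex=np.array([np.cos(a),np.sin(a)]); ey=np.array([-ex[1],ex[0]]); C=np.array([574,-13.7])
p=C-65*ey-14*ex; print(p); go(*p,55,96.3)
```

```text
[567.25191056 -79.84728482]
offset cm [  1.72 -46.43 -20.12] dr [-0.007  0.008  0.488] jawnow -111.7 q7 -2.0
```

View pics/w7.png

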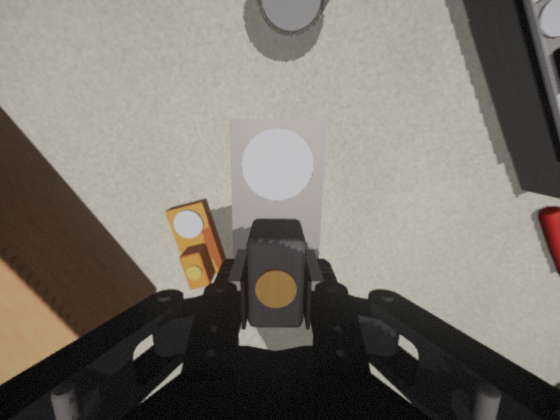

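The module is held straight, with the round tag centred at (278,163). Carrying it to the compartment.

>>> send_rows(deltas=[{"claw": 0,"offset": [0.2,-4,0],"dr": [0,0,0.05]},{"claw": 0,"offset": [0.4,-8.5,0],"dr": [0,0,0.1]},{"claw": 0,"offset": [0.6,-13,0],"dr": [0,0,0.15]},{"claw": 0,"offset": [0.8,-18,0],"dr": [0,0,0.2]},{"claw": 0,"offset": [1,-23,0],"dr": [0,0,0.25]},{"claw": 0,"offset": [1.2,-28,0],"dr": [0,0,0.3]},{"claw": 0,"offset": [1.4,-33,0],"dr": [0,0,0.35]},{"claw": 0,"offset": [1.6,-38,0],"dr": [0,0,0.4]},{"claw": 0,"offset": [1.7,-42.5,0],"dr": [0,0,0.45]},{"claw": 0,"offset": [1.7,-46.4,0],"dr": [0,0,0.49]},{"claw": 0,"offset": [1.7,-46.4,-1],"dr": [0,0,0.49]},{"claw": 0,"offset": [1.7,-46.4,-5],"dr": [0,0,0.49]}])

```text
time_s: 22.55
position: [565.7, -80.3, 197.9]
tcp_rot: [0.528, 0.473, 0.525, -0.47]
contact_force: [1.4, 0.5, -3.2]
finger_gap: 25.0
```

>>> send_rows(deltas=[{"claw": 0,"offset": [0,0,-4],"dr": [0,0,0]},{"claw": 0,"offset": [0,0,-8],"dr": [0,0,0]},{"claw": 0,"offset": [0,0,-11],"dr": [0,0,0]},{"claw": 0,"offset": [0,0,-13],"dr": [0,0,0]},{"claw": 0,"offset": [0,0,-13.8],"dr": [0,0,0]},{"claw": 0,"offset": [0,0,-13.8],"dr": [0,0,0]}])

```text
time_s: 23.3
position: [564.4, -79.7, 58.5]
tcp_rot: [0.527, 0.471, 0.527, -0.471]
contact_force: [0.0, -0.1, -3.7]
finger_gap: 24.8
```

>>> send_rows(deltas=[{"claw": 0,"offset": [0,0,-0.2],"dr": [0,0,0]},{"claw": 0,"offset": [0,0,-0.35],"dr": [0,0,0]},{"claw": 0,"offset": [0,0,-0.35],"dr": [0,0,0]},{"claw": 0.3,"offset": [0,0,-0.35],"dr": [0,0,0]},{"claw": 0.55,"offset": [0,0,-0.35],"dr": [0,0,0]},{"claw": 0.55,"offset": [0,0,-0.35],"dr": [0,0,0]},{"claw": 0.55,"offset": [0,0,3],"dr": [0,0,0]},{"claw": 0.55,"offset": [0,0,8],"dr": [0,0,0]},{"claw": 0.7,"offset": [0,0,14],"dr": [0,0,0]},{"claw": 1,"offset": [0,0,19],"dr": [0,0,0]}])

```text
time_s: 24.55
position: [564.4, -80.0, 250.8]
tcp_rot: [0.528, 0.472, 0.527, -0.471]
contact_force: [1.0, 0.2, -0.4]
finger_gap: 75.8
```

Run:
```python
from h import *
c,im=snap('top','top2')
print(spot(c,im,proj(c,(395,-240,60)),60,rad=20,amin=4))
go(395,-242,245,88)
```

```text
[(array([352.9, 250.5]), np.int32(27), array([ 395.9, -243.1,   60. ]))]
offset cm [-17.24 -16.02  -1.18] dr [ 0.003  0.011 -0.146] jawnow -83.6 q7 -0.83
```

View pics/top2.png

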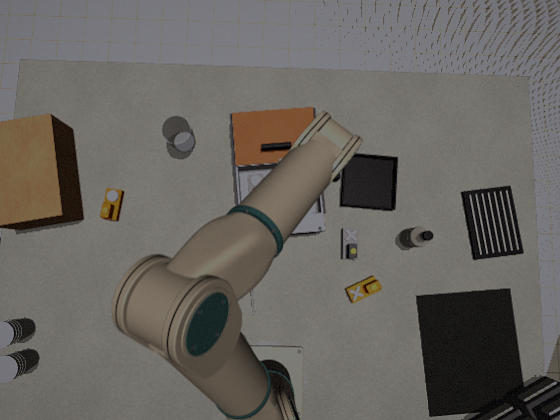

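The top view shows the X-tag module still at (350,245), no other grey modules, and the bystanders in place. Moving above it.

>>> send_rows(deltas=[{"claw": 1,"offset": [-3.5,-3.2,0],"dr": [0,0,-0.05]},{"claw": 1,"offset": [-7,-6.4,0],"dr": [0,0,-0.1]},{"claw": 1,"offset": [-10.5,-9.6,0],"dr": [0,0,-0.14]},{"claw": 1,"offset": [-14,-12.8,0],"dr": [0,0,-0.146]},{"claw": 1,"offset": [-17.2,-16,-1],"dr": [0,0,-0.146]},{"claw": 1,"offset": [-17.2,-16,-1],"dr": [0,0,-0.146]},{"claw": 1,"offset": [-17.2,-16,-1],"dr": [0,0,-0.146]}])

```text
time_s: 25.48
position: [392.7, -239.5, 238.4]
tcp_rot: [0.491, 0.509, 0.491, -0.508]
contact_force: [0.4, 0.4, 0.1]
finger_gap: 85.4
```

Run:
```python
from h import *
c,im=snap('wrist','w8'); print(robot.observe()['position'])
a=spot(c,im,proj(c,(395,-242,60)),60,rad=60); print(a)
t=proj(c,(445,-244,24)); print(t)
b=spot(c,im,t,24,(0,0,165),(179,40,255),35,100); print(b)
for q in b: d=q[2]-a[0][2]; print(np.hypot(*d[:2]),np.degrees(np.arctan2(d[1],d[0])))
```

```text
[ 393.10757852 -239.13935082  238.35614062]
[(array([273.3, 196.6]), np.int32(32), array([ 393.4, -238.2,   60. ]))]
[277.01197631 145.4370092 ]
[(array([278.5, 141.4]), np.int32(3199), array([ 449.4, -245.8,   24. ]))]
56.513361252008366 -7.728636995951632
```

View pics/w8.png

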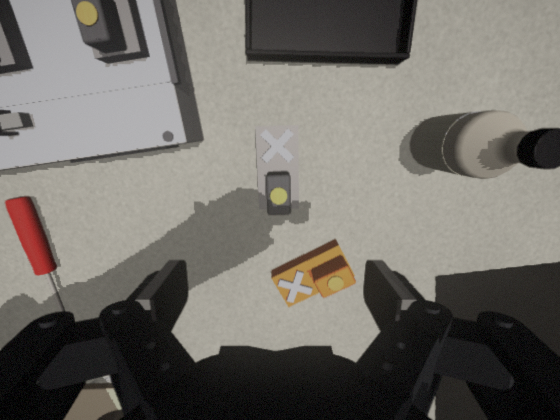

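>>> send_rows(deltas=[{"claw": 0.8,"offset": [0,-0.3,-5],"dr": [0,0,0.015]},{"claw": 0.65,"offset": [0,-0.3,-10],"dr": [0,0,0.015]},{"claw": 0.65,"offset": [0,-0.3,-15],"dr": [0,0,0.015]},{"claw": 0.65,"offset": [0,-0.3,-18.5],"dr": [0,0,0.015]},{"claw": 0.65,"offset": [0,-0.3,-19.2],"dr": [0,0,0.015]},{"claw": 0.65,"offset": [0,-0.3,-19.2],"dr": [0,0,0.015]},{"claw": 0,"offset": [0,-0.3,-19.2],"dr": [0,0,0.015]},{"claw": 0,"offset": [0,-0.3,-19.2],"dr": [0,0,0.015]},{"claw": 0,"offset": [0,-0.3,-19.2],"dr": [0,0,0.015]},{"claw": 0,"offset": [0,-0.3,-19.2],"dr": [0,0,0.015]},{"claw": 0,"offset": [0,-0.3,-19.2],"dr": [0,0,0.015]}])

```text
time_s: 26.9
position: [393.2, -243.0, 47.6]
tcp_rot: [0.496, 0.505, 0.494, -0.504]
contact_force: [-0.0, 1.1, 6.4]
finger_gap: 24.9
```

>>> send_rows(deltas=[{"claw": 0,"offset": [0,0,2],"dr": [0,0,0]},{"claw": 0,"offset": [0,0,5],"dr": [0,0,0]},{"claw": 0,"offset": [0,0,10],"dr": [0,0,0]},{"claw": 0,"offset": [0,0,14],"dr": [0,0,0]},{"claw": 0,"offset": [0,0,17],"dr": [0,0,0]}])

```text
time_s: 27.52
position: [392.3, -242.5, 218.4]
tcp_rot: [0.496, 0.505, 0.495, -0.504]
contact_force: [0.5, -0.2, -2.6]
finger_gap: 25.2
```

Run:
```python
from h import *
go(591,-297,50,86.3)
```

```text
offset cm [ 19.87  -5.45 -16.84] dr [ 0.     0.002 -0.046] jawnow -91.1 q7 -0.46
```

>>> send_rows(deltas=[{"claw": 0,"offset": [4,-1.1,0],"dr": [0,0,-0.01]},{"claw": 0,"offset": [8,-2.2,0],"dr": [0,0,-0.02]},{"claw": 0,"offset": [12,-3.3,0],"dr": [0,0,-0.03]},{"claw": 0,"offset": [16,-4.4,0],"dr": [0,0,-0.04]},{"claw": 0,"offset": [19.9,-5.5,0],"dr": [0,0,-0.046]},{"claw": 0,"offset": [19.9,-5.5,-2],"dr": [0,0,-0.046]},{"claw": 0,"offset": [19.9,-5.5,-7],"dr": [0,0,-0.046]},{"claw": 0,"offset": [19.9,-5.5,-11],"dr": [0,0,-0.046]},{"claw": 0,"offset": [19.9,-5.5,-14],"dr": [0,0,-0.046]},{"claw": 0,"offset": [19.9,-5.5,-15.5],"dr": [0,0,-0.046]},{"claw": 0,"offset": [19.9,-5.5,-16],"dr": [0,0,-0.046]},{"claw": 0,"offset": [19.9,-5.5,-16],"dr": [0,0,-0.046]}])

```text
time_s: 29.02
position: [591.4, -298.0, 57.1]
tcp_rot: [0.484, 0.516, 0.483, -0.516]
contact_force: [-0.1, 0.7, -2.1]
finger_gap: 25.0
```

>>> send_rows(deltas=[{"claw": 0,"offset": [0,0,-0.2],"dr": [0,0,0]},{"claw": 0,"offset": [0,0,-0.4],"dr": [0,0,0]},{"claw": 0,"offset": [0,0,-0.4],"dr": [0,0,0]},{"claw": 0.3,"offset": [0,0,-0.4],"dr": [0,0,0]},{"claw": 0.55,"offset": [0,0,-0.4],"dr": [0,0,0]},{"claw": 0.55,"offset": [0,0,-0.4],"dr": [0,0,0]},{"claw": 0.55,"offset": [0,0,3],"dr": [0,0,0]},{"claw": 0.55,"offset": [0,0,8],"dr": [0,0,0]},{"claw": 0.55,"offset": [0,0,14],"dr": [0,0,0]},{"claw": 0.55,"offset": [0,0,19],"dr": [0,0,0]}])

```text
time_s: 30.28
position: [591.2, -298.1, 248.9]
tcp_rot: [0.484, 0.516, 0.483, -0.516]
contact_force: [1.5, 0.3, -0.8]
finger_gap: 47.1
```

Run:
```python
from h import *
c,im=snap('wrist','w9'); c,im2=snap('scene','s9')
cv2.imwrite('pics/m9.png',np.vstack([cv2.resize(im,(400,300)),cv2.resize(im2[130:340,120:440],(400,262))]))
go(698.5,0,106,6.2)
```

```text
offset cm [ 10.52  30.06 -14.71] dr [ 0.012  0.004 -1.397] jawnow -93.7 q7 -0.7
```

View pics/m9.png

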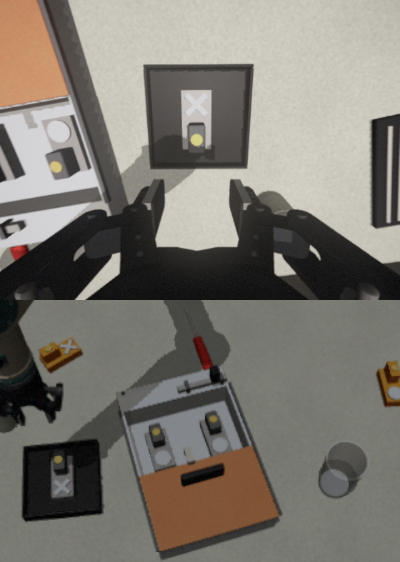

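The reject is flat in the tray, and both round-tag modules lie in the compartment. Now back to the fin to close the cover.

>>> send_rows(deltas=[{"claw": 0.4,"offset": [1,3,0],"dr": [0,0,0.175]},{"claw": 0.4,"offset": [2,6,0],"dr": [0,0,0.35]},{"claw": 0.4,"offset": [3,9,0],"dr": [0,0,0.525]},{"claw": 0.4,"offset": [4,12,0],"dr": [0,0,0.7]},{"claw": 0.4,"offset": [5,15,0],"dr": [0,0,0.875]},{"claw": 0.4,"offset": [6,18,0],"dr": [0,0,1.05]},{"claw": 0.4,"offset": [7,21,0],"dr": [0,0,1.225]},{"claw": 0.4,"offset": [8,24,0],"dr": [0,0,1.4]},{"claw": 0.4,"offset": [9,27,0],"dr": [0,0,1.575]},{"claw": 0.4,"offset": [10.5,30.1,0],"dr": [0,0,1.745]},{"claw": 0.4,"offset": [10.5,30.1,0],"dr": [0,0,1.745]},{"claw": 0.4,"offset": [10.5,30.1,0],"dr": [0,0,1.745]}])

```text
time_s: 31.88
position: [695.6, 2.2, 245.7]
tcp_rot: [0.706, -0.038, 0.707, 0.038]
contact_force: [-0.1, -0.1, -0.3]
finger_gap: 33.9
```

Run:
```python
from h import *
go(698.5,0,106,6.2)
```

```text
offset cm [  0.29  -0.22 -13.97] dr [ 0.001 -0.001  0.001] jawnow 6.1 q7 0.29
```

>>> send_rows(deltas=[{"claw": 0.4,"offset": [0.1,-0.2,-5],"dr": [0,0,0]},{"claw": 0.4,"offset": [0.1,-0.2,-10],"dr": [0,0,0]},{"claw": 0.4,"offset": [0.1,-0.2,-13.9],"dr": [0,0,0]},{"claw": 0.4,"offset": [0.1,-0.2,-13.9],"dr": [0,0,0]},{"claw": 0,"offset": [0.1,-0.2,-13.9],"dr": [0,0,0]},{"claw": 0,"offset": [0.1,-0.2,-13.9],"dr": [0,0,0]},{"claw": 0,"offset": [0.1,-0.2,-13.9],"dr": [0,0,0]},{"claw": 0,"offset": [0.1,-0.2,-13.9],"dr": [0,0,0]},{"claw": 0,"offset": [0.1,-0.2,-13.9],"dr": [0,0,0]}])

```text
time_s: 33.0
position: [698.4, 0.1, 109.5]
tcp_rot: [0.707, -0.039, 0.705, 0.038]
contact_force: [-0.5, -2.7, 7.6]
finger_gap: 13.1
```

>>> send_rows(deltas=[{"claw": 0,"offset": [-2,-0.22,0],"dr": [0,0,0]},{"claw": 0,"offset": [-4,-0.44,0],"dr": [0,0,0]},{"claw": 0,"offset": [-6,-0.67,0],"dr": [0,0,0]},{"claw": 0,"offset": [-8,-0.89,0],"dr": [0,0,0]},{"claw": 0,"offset": [-10,-1.11,0],"dr": [0,0,0]},{"claw": 0,"offset": [-12,-1.33,0],"dr": [0,0,0]},{"claw": 0,"offset": [-14,-1.55,0],"dr": [0,0,0]},{"claw": 0,"offset": [-15.5,-1.72,0],"dr": [0,0,0]},{"claw": 0,"offset": [-16.3,-1.81,0],"dr": [0,0,0]},{"claw": 0,"offset": [-16.7,-1.85,0],"dr": [0,0,0]},{"claw": 0,"offset": [-16.9,-1.87,0],"dr": [0,0,0]},{"claw": 0,"offset": [-16.9,-1.87,0],"dr": [0,0,0]}])

```text
time_s: 34.5
position: [534.2, -18.1, 109.5]
tcp_rot: [0.71, -0.039, 0.702, 0.038]
contact_force: [9.0, -1.8, 0.9]
finger_gap: 13.0
```

>>> send_rows(deltas=[{"claw": 0,"offset": [-0.4,-0.04,0],"dr": [0,0,0]},{"claw": 0,"offset": [-0.4,-0.04,0],"dr": [0,0,0]}])

```text
time_s: 34.75
position: [534.2, -18.1, 109.5]
tcp_rot: [0.713, -0.04, 0.699, 0.037]
contact_force: [17.8, -1.5, -7.1]
finger_gap: 13.0
```

>>> send_rows(deltas=[{"claw": 0,"offset": [0.6,0.06,0],"dr": [0,0,0]},{"claw": 0.4,"offset": [0.7,0.07,0],"dr": [0,0,0]},{"claw": 0.4,"offset": [0.7,0.07,0],"dr": [0,0,0]},{"claw": 0.4,"offset": [0.7,0.07,4],"dr": [0,0,0]},{"claw": 0.4,"offset": [0.7,0.07,9],"dr": [0,0,0]},{"claw": 0.4,"offset": [0.7,0.07,13],"dr": [0,0,0]}])

```text
time_s: 35.5
position: [530.8, -16.7, 238.9]
tcp_rot: [0.706, -0.038, 0.706, 0.039]
contact_force: [0.3, 0.3, 0.0]
finger_gap: 34.1
```

Run:
```python
from h import *
go(468,92,120,96.2)
c,im=snap('wrist','w10'); print(robot.observe()['contact_force'],proj(c,(467.3,68.8,130)),proj(c,(531.5,-18.6,121)))
```

```text
offset cm [ -6.28  10.87 -11.89] dr [-1.00e-03 -0.00e+00  1.57e+00] jawnow 6.3 q7 0.36
[ 1.53741174 -0.78575817  3.08104551] [205.40861422  97.47759856] [276.86408888 213.9584466 ]
```

Cover is at its stop. The jaws already lie along the casing's x, so I'll grip the knob that way, clear of the brackets, and push it home.

>>> send_rows(deltas=[{"claw": 0.45,"offset": [-3,4,0],"dr": [0,0,0]},{"claw": 0.45,"offset": [-6.3,8.6,0],"dr": [0,0,0]},{"claw": 0.45,"offset": [-6.3,8.6,0],"dr": [0,0,0]},{"claw": 0.45,"offset": [-6.3,8.6,-5],"dr": [0,0,0]},{"claw": 0.45,"offset": [-6.3,8.6,-9],"dr": [0,0,0]},{"claw": 0.45,"offset": [-6.3,8.6,-12],"dr": [0,0,0]},{"claw": 0.45,"offset": [-6.3,8.6,-12],"dr": [0,0,0]},{"claw": 0,"offset": [-6.3,8.6,-12],"dr": [0,0,0]},{"claw": 0,"offset": [-6.3,8.6,-12],"dr": [0,0,0]},{"claw": 0,"offset": [-6.3,8.6,-12],"dr": [0,0,0]},{"claw": 0,"offset": [-6.3,8.6,-12],"dr": [0,0,0]}])

```text
time_s: 36.92
position: [469.4, 68.4, 118.0]
tcp_rot: [0.707, -0.039, 0.705, 0.038]
contact_force: [3.7, -2.9, -2.0]
finger_gap: 23.4
```

>>> send_rows(deltas=[{"claw": 0,"offset": [0.11,-1,0],"dr": [0,0,0]},{"claw": 0,"offset": [0.22,-2,0],"dr": [0,0,0]},{"claw": 0,"offset": [0.32,-3,0],"dr": [0,0,0]},{"claw": 0,"offset": [0.4,-3.6,0],"dr": [0,0,0]},{"claw": 0,"offset": [0.43,-4,0],"dr": [0,0,0]},{"claw": 0,"offset": [0.47,-4.3,0],"dr": [0,0,0]},{"claw": 0,"offset": [0.47,-4.3,0],"dr": [0,0,0]},{"claw": 0,"offset": [0.47,-4.3,0],"dr": [0,0,0]}])

```text
time_s: 37.92
position: [473.7, 28.5, 118.0]
tcp_rot: [0.707, -0.038, 0.705, 0.04]
contact_force: [4.1, 8.4, 6.9]
finger_gap: 22.8
```

>>> send_rows(deltas=[{"claw": 0,"offset": [0.04,-0.4,0],"dr": [0,0,0]},{"claw": 0,"offset": [0.04,-0.4,0],"dr": [0,0,0]},{"claw": 0.4,"offset": [-0.2,-0.3,0],"dr": [0,0,0]},{"claw": 0.4,"offset": [-0.2,-0.3,0],"dr": [0,0,0]},{"claw": 0.4,"offset": [-0.2,0,0],"dr": [0,0,0]},{"claw": 0.4,"offset": [-0.2,0,5],"dr": [0,0,0]},{"claw": 0.5,"offset": [-0.2,0,11],"dr": [0,0,0]},{"claw": 0.5,"offset": [-6,8,14],"dr": [0,0,0]},{"claw": 0.5,"offset": [-6,13,14],"dr": [0,0,0]},{"claw": 0.5,"offset": [-6,18,14],"dr": [0,0,0]},{"claw": 0.5,"offset": [-6,18,14],"dr": [0,0,0]}])

```text
time_s: 39.3
position: [411.4, 210.0, 257.1]
tcp_rot: [0.706, -0.041, 0.706, 0.041]
contact_force: [-0.0, -0.8, 0.1]
finger_gap: 42.6
```

Run:
```python
from h import *
c,im=snap('scene','s11'); c2,t=snap('top','t11')
cv2.imwrite('pics/m11.png',np.vstack([cv2.resize(im[120:340,80:440],(640,391)),t[90:270,100:420].repeat(1,0) if 0 else cv2.resize(t[150:260,220:420],(364,200))[:, :].copy() if 0 else cv2.resize(t[150:260,220:420],(640,205),interpolation=cv2.INTER_CUBIC)]))
h=robot.observe(); print(h['position'],h['contact_force'],h['time_s'])
hsv=cv2.cvtColor(t,cv2.COLOR_BGR2HSV); d=cv2.inRange(hsv,(0,0,0),(179,255,60))
for n,(x0,y0,x1,y1),z in(('fin',(255,190,305,212),121),('knob',(245,212,285,232),130)):
    m=np.zeros_like(d); m[y0:y1,x0:x1]=d[y0:y1,x0:x1]
    for k in cv2.findContours(m,0,1)[0]:
        if cv2.contourArea(k)>30: print(n,[np.round(v,1) for v in cv2.minAreaRect(np.array([onz(c2,*p[0],z)[:2] for p in k],np.float32))])
```

```text
[412.1797796  206.29481537 256.86376117] [-0.66553474 -0.85724913 -0.40351822] 39.4
fin [array([531.4, -18.6]), array([16.8, 87.7]), np.float64(6.2)]
knob [array([471.3,  28.9]), array([22.8, 17. ]), np.float64(1.6)]
```

View pics/m11.png

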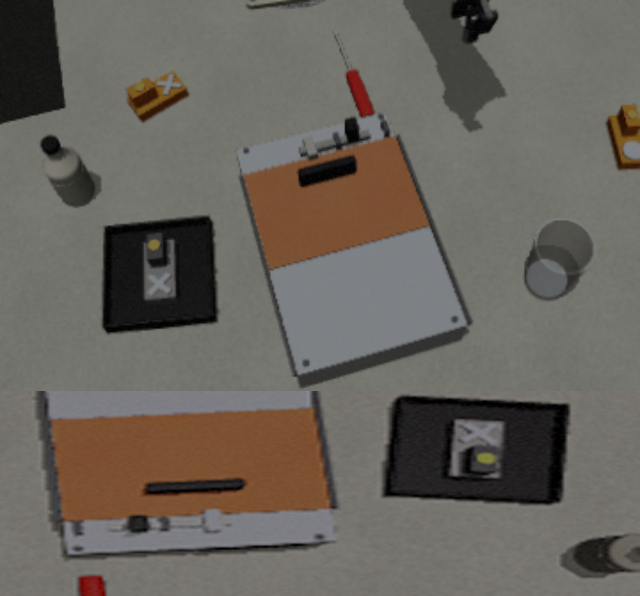

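```bash
python3 -c "
from bench import robot; print(robot.sign_off())"
```

```text
the job is handed in; nothing more can be done
None
```

The job is done and handed in at about 39 s of the 210 s allowed. I drew the bolt, slid the cover open, and laid both round-tag modules in the compartment and the one X-tag module in the reject tray. Then I shut the cover and pushed the bolt home. I saw no other grey modules in any view, and I left the canister, bottle and orange look-alikes alone.

**Last checks**
- **Cover:** the fin measured (531.4, -18.6) mm, within 0.1 mm of where it started. It had travelled 165 mm each way and met a firm stop at both ends.
- **Bolt:** the closing stroke was 40 mm to a firm stop. The knob ended 5.7 mm further home than at the start.
- **Modules:** just before closing, both round-tag modules lay in the compartment. The last pictures show the X-tag module flat in the tray and the canister and bottle standing.

**What went less smoothly**
- **Bolt drawing:** it stopped after only about 34 mm. I first took this for a finger caught on the end bracket, but a 31 N push with shut fingers did not move it further. The bolt had started about 6 mm off home, so it was in fact fully drawn, and the 40 mm closing stroke confirmed it.
- **First placement:** setting the first module down briefly read 58 N at the wrist, under the 120 N limit. I lowered the others more slowly.

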